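Pack the long-necked sample bottles from a tight crate into the transport pot and close it

ROBOT

A 6-joint arm with a two-finger parallel gripper is mounted at the origin on a cart in front of the work surface, level with it; the furniture and walls round the work are solid. World frame = base frame: x ahead of the robot, y to its left, z up, the work surface at z = 0. Lengths are in m, angles in degrees, forces in N, time in s.
With the tool pointing down it reaches from about 0.4 to 0.825 m from the base axis. Payload 7 kg.
Tool frame: the origin (TCP) lies midway between the tips of the shut fingers; the grasp point (between the pads) lies 19 mm behind it; z points along the fingers, y is the line along which they close (so a half turn about z gives the same grasp; the last joint's range is limited). The gripper opens to 88 mm and grips with 3 to 60 N. Pads are 19 mm wide; open, the fingers measure 130 mm over their backs; the gripper's body (78 mm by 193 mm) begins 47 mm behind the grasp point.
Start: joints at [87.726, 20.546, 0.682, 0, -70.136, -16.507], TCP at [0.217, 0.639, 0.227] pointing down, gripper open.
Joint ranges: [-176.03, 176.03], [-82.01, 121.73], [-58.28, 71.71], [-173.87, 95.51], [-174.79, -0.11], [-173.66, 173.66]. Speed limits (degrees/s): [136.94, 136.94, 172.46, 180, 180, 180].

INTERFACE

Orientations are given as [roll, pitch, yaw] about the fixed x, y, z axes, in that order (R = Rz(yaw) Ry(pitch) Rx(roll)).
In Python, from plant import ctrl gives the robot as it stands. The module is installed in compiled form; this text tells all that it offers.
- The arm moves only by the tool play_rows, never from a script. Its argument "commands" is a list that holds one entry, the list of rows, each a list of 7 numbers: the turn, a rotation vector about the tool's x, y, z in rad, then the shift along the tool's x, y, z in cm, then the finger opening in cm, from 0 to 8.76. In form: [[[ax, ay, az, x, y, z, grip], ...]]. A call has 1 to 8 rows; each row is the pose to reach, as a shift and turn from the pose commanded when the call began, along the tool's axes at that moment; what a row does not reach only later rows make up. A row lasts 1/12 s, in which the tool goes at most 41.7 mm and 7.16 degrees, less where a joint would pass 70% of its speed; a pose out of reach is approached as far as the arm can. A call with a gripper value outside its range is refused whole. The fingers move at their own pace and stop on an object; the grip force is fixed at half the most. Time passes only in rows, so rows that repeat a pose let the fingers close. It gives the time, the measured TCP pose, the force, the opening and the grip force at its end, in the units of the state.
- ctrl.get_obs(): the state, without advancing time (a new reading comes with each control period).
- ctrl.snapshot(name): name is "side" or "top"; returns a dict with "color" (420x560x3 uint8, red, green, blue), "camera_matrix" (3x3 intrinsics, pixels), "origin" and "rotation" of the camera in the world. Camera axes: x right, y down, z forward; pixel columns grow to the right and rows downward; lengths in m; the calibration is good to about 2 mm. A picture is of the moment at which its call begins. There is no depth.
- ctrl.close_job(): hands the job in; it is judged then, once.
Trained networks look in a picture, given as the dict that the camera call returned (one of the last four; its "shot" number tells which), for a name from the list of things; names that differ only in an ending like _2 or _b are one class to them, and where a whole thing is asked for, a point or a joint stands for the part that bears it (a point fixed in the world has none). Each returns a list of dicts, best first, with "conf" (0 to 1); they miss things now and then, are a little off and sometimes report something else, mostly with a low value. They report only what shows in the picture. A call takes as long as a camera call.
- ctrl.find_in(picture, name): "bbox" ([left, top, width, height] in pixels, round what is visible of it).
The state is a dict: "clock": time; "joint_pos": joint angles; "qvel": joint speeds; "tau": joint torques, N m; "tool_pos": TCP position; "orientation": TCP orientation; "force": force on the tool from outside, world axes, zero at the start; "moment": the same for the moment, N m; "opening": finger opening in m; "gripper_force": force on a finger pad.
Only numpy, scipy, OpenCV 4.12 (cv2) and the standard library are available. Lean on these libraries where they do the work, as an engineer would, in place of code of your own. Each camera call takes 0.05 s, during which the arm holds its last target. There are 200 camera calls.

TASK

Pack the transport pot for the courier: lift its lid off and lay it aside on the bench, then draw every long-necked bottle out of the tightly packed crate and stand it upright on the floor of the pot, set down gently and not dropped, while the short-capped bottles all stay standing in the crate. Finally put the lid back on the pot so that it sits seated and level, and leave the flask and the beaker alone.

Things in the scene. Friction and masses are not known exactly. Their poses are not given: they have to be found in the camera images.
- crate: low grey plastic bottle crate, left or right of the pot, fixed: 190 (its x) by 145 mm (its y) outside, walls 5 mm thick, 45 mm high, floor 5 mm thick, no dividers. 4 rows (along x) of 3 bottles at 44.4 mm spacing, bodies touching each other and the walls; one place in the row at the +x end may be empty. Origin: centre of its underside
- pot: round aluminium transport pot, fixed to the bench: outside 153 mm in diameter, inside 144 mm, floor 4 mm thick, rim 113 mm above its underside; origin at the centre of the underside. Wide enough for four bottles side by side round its middle
- pot_rim (a point): centre of the pot's mouth, at the height of the rim (113 mm above the bench)
- lid: loose round aluminium lid, 120 to 210 g, on the pot at the start: flange 159 mm in diameter, 6 mm thick, rests on the rim; below it a plug 139 mm in diameter, 8 mm deep, tapered at the foot, drops into the mouth; on top a round knob 22 mm in diameter, 36 mm tall. Origin at the centre of the plug's underside (8 mm below the rim when seated), z up. Total height 50 mm
- lid_knob (a point): on the axis of the lid's knob, 38 mm above the lid's origin: where to pinch it
- sample1: long-necked sample bottle, one of those to be packed: amber glass bottle, white stopper on a long slender neck; round body 44 mm in diameter, 54 mm tall with its shoulder, then a straight neck and stopper 17 mm in diameter, top 98 mm above the base (pinch it 75 to 98 mm above the base), 55 to 115 g; origin: centre of its underside, z up
- sample2: long-necked sample bottle, one of those to be packed: amber glass bottle, white stopper on a long slender neck; round body 44 mm in diameter, 54 mm tall with its shoulder, then a straight neck and stopper 17 mm in diameter, top 98 mm above the base (pinch it 75 to 98 mm above the base), 55 to 115 g; origin: centre of its underside, z up
- sample3: long-necked sample bottle, one of those to be packed (may be absent): amber glass bottle, white stopper on a long slender neck; round body 44 mm in diameter, 54 mm tall with its shoulder, then a straight neck and stopper 17 mm in diameter, top 98 mm above the base (pinch it 75 to 98 mm above the base), 55 to 115 g; origin: centre of its underside, z up
- sample4: long-necked sample bottle, one of those to be packed (may be absent): amber glass bottle, white stopper on a long slender neck; round body 44 mm in diameter, 54 mm tall with its shoulder, then a straight neck and stopper 17 mm in diameter, top 98 mm above the base (pinch it 75 to 98 mm above the base), 55 to 115 g; origin: centre of its underside, z up
- short1: short-capped bottle that stays in the crate: amber glass bottle, white screw cap; round body 44 mm in diameter, 54 mm tall with its shoulder, then a cap 22 mm in diameter, top 76 mm above the base, 80 g; origin: centre of its underside, z up
- short2: short-capped bottle that stays in the crate: amber glass bottle, white screw cap; round body 44 mm in diameter, 54 mm tall with its shoulder, then a cap 22 mm in diameter, top 76 mm above the base, 80 g; origin: centre of its underside, z up
- short3: short-capped bottle that stays in the crate: amber glass bottle, white screw cap; round body 44 mm in diameter, 54 mm tall with its shoulder, then a cap 22 mm in diameter, top 76 mm above the base, 80 g; origin: centre of its underside, z up
- short4: short-capped bottle that stays in the crate: amber glass bottle, white screw cap; round body 44 mm in diameter, 54 mm tall with its shoulder, then a cap 22 mm in diameter, top 76 mm above the base, 80 g; origin: centre of its underside, z up
- short5: short-capped bottle that stays in the crate: amber glass bottle, white screw cap; round body 44 mm in diameter, 54 mm tall with its shoulder, then a cap 22 mm in diameter, top 76 mm above the base, 80 g; origin: centre of its underside, z up
- short6: short-capped bottle that stays in the crate: amber glass bottle, white screw cap; round body 44 mm in diameter, 54 mm tall with its shoulder, then a cap 22 mm in diameter, top 76 mm above the base, 80 g; origin: centre of its underside, z up
- short7: short-capped bottle that stays in the crate: amber glass bottle, white screw cap; round body 44 mm in diameter, 54 mm tall with its shoulder, then a cap 22 mm in diameter, top 76 mm above the base, 80 g; origin: centre of its underside, z up
- short8: short-capped bottle that stays in the crate: amber glass bottle, white screw cap; round body 44 mm in diameter, 54 mm tall with its shoulder, then a cap 22 mm in diameter, top 76 mm above the base, 80 g; origin: centre of its underside, z up
- flask: small round glass flask with a stopper, bystander, 55 mm in diameter and 71 mm tall; origin at the centre of its underside
- beaker: glass beaker, bystander, 82 mm in diameter and 97 mm tall; origin at the centre of its underside

How it is judged (in metres and radians):
On the way, in this order (a step that is already met when the one before it is completed fails the run):
1. the lid is off the pot, laid on the bench (horizontal distance between lid and pot above 0.14 m and height (world z) of lid below 0.06 m), for 0.2 s.
2. every long-necked bottle that is present stands upright on the pot's floor (horizontal distance between each of sample1, sample2, sample3, sample4 and pot below 0.055 m and z of each of sample1, sample2, sample3, sample4 in the frame of pot below 0.008 m and angle between each of sample1, sample2, sample3, sample4's own z axis and vertical below 0.1 rad), for 0.2 s.
At the end, for the whole second after the job is handed in: Long-necked bottles at rest in the pot (within 55 mm of its axis, base within 4 mm of its floor, tilt < 0.1 rad); short-capped ones standing in the crate (base within 7 mm of its floor, tilt < 0.2); lid at rest, within 6 mm of the pot axis and 2.5 mm of seated height, tilt < 0.03 (all of step 2 and linear speed of each of sample1, sample2, sample3, sample4 below 0.03 m/s and z of short1 in the frame of crate between 0.002 and 0.012 m and angle between each of short1, short2, short3, short4, short5, short6, short7, short8's own z axis and vertical below 0.2 rad and horizontal distance between each of short1, short2, short3, short4, short5, short6, short7, short8 and crate below 0.1 m and z of short2 in the frame of crate between 0.002 and 0.012 m and z of short3 in the frame of crate between 0.002 and 0.012 m and z of short4 in the frame of crate between 0.002 and 0.012 m and z of short5 in the frame of crate between 0.002 and 0.012 m and z of short6 in the frame of crate between 0.002 and 0.012 m and z of short7 in the frame of crate between 0.002 and 0.012 m and z of short8 in the frame of crate between 0.002 and 0.012 m and horizontal distance between lid and pot_rim below 0.006 m and z of lid in the frame of pot_rim between -0.0105 and -0.0055 m and angle between lid's own z axis and vertical below 0.03 rad and linear speed of lid below 0.02 m/s); the robot touches nothing.
It fails at once if a short-capped bottle is pulled up out of its place in the crate (lifted more than 30 mm) or tipped over (z of any of short1, short2, short3, short4, short5, short6, short7, short8 in the frame of crate above 0.035 m or angle between any of short1, short2, short3, short4, short5, short6, short7, short8's own z axis and vertical above 0.6 rad).
It fails at once if a long-necked bottle is dropped into the pot (falls inside it faster than 0.6 m/s) ((linear speed of sample1 above 0.6 m/s and horizontal distance between sample1 and pot below 0.06 m and z of sample1 in the frame of pot below 0.06 m) or (linear speed of sample2 above 0.6 m/s and horizontal distance between sample2 and pot below 0.06 m and z of sample2 in the frame of pot below 0.06 m) or (linear speed of sample3 above 0.6 m/s and horizontal distance between sample3 and pot below 0.06 m and z of sample3 in the frame of pot below 0.06 m) or (linear speed of sample4 above 0.6 m/s and horizontal distance between sample4 and pot below 0.06 m and z of sample4 in the frame of pot below 0.06 m)).
It fails at once if a long-necked bottle is tipped over (angle between any of sample1, sample2, sample3, sample4's own z axis and vertical above 0.9 rad).
It fails at once if the flask or the beaker is moved by more than 30 mm (distance of any of flask, beaker from where it was at the start of the episode above 0.03 m).
Of sample3, sample4 only 1 to 2 are there at a start; the rules pass over those that are not, and their reading is None.
At some moment in a run one of lid may be knocked a few centimetres aside while the robot is not near it.
It also fails if it takes over 210 s, if anything falls off the work surface, if the arm or the gripper's body presses on something with over 40 N, if the wrist force passes 120 N, or if a joint passes its speed limit or range.

## Working session

There is one attempt and no reset: what is moved stays moved. The work goes in short steps, Python scripts to look and compute and a tool call to move; the robot and the scene stay as the last step left them, time stands still between calls to the robot, and variables do not carry over. Pictures are saved under pics/ and viewed, at most 14 in all, crops included, and the job is handed in when it is done.

Besides the shell and the picture viewer there is one more tool, called after "Call:" as a command line: name --argument value ..., lists and objects as JSON in quotes. play_rows: Moves the arm, as the interface text tells. Its arguments: {"type":"object","properties":{"commands":{"type":"array","items":{"type":"array","items":{"type":"array","items":{"type":"number"}}}}},"required":["commands"]}

```bash
mkdir -p pics; cat > h.py <<'E'
import numpy as np, cv2
from plant import ctrl
from scipy.spatial.transform import Rotation as R
def snap(n,fn=None):
    s=ctrl.snapshot(n)
    if fn: cv2.imwrite('pics/'+fn,cv2.cvtColor(s['color'],cv2.COLOR_RGB2BGR))
    return s
def pix2w(s,u,v,z):
    d=np.asarray(s['rotation'])@np.linalg.inv(s['camera_matrix'])@[u,v,1]; o=np.asarray(s['origin'])
    return o+d*(z-o[2])/d[2]
def w2pix(s,p):
    q=np.asarray(s['camera_matrix'])@(np.asarray(s['rotation']).T@(np.asarray(p)-s['origin'])); return q[:2]/q[2]
def tool():
    o=ctrl.get_obs(); return np.array(o['tool_pos']),R.from_euler('xyz',o['orientation'],degrees=True)
def go(p,yaw=None):
    """shift in tool axes cm, and turn rotvec, to reach world p pointing down with given yaw"""
    t,r=tool(); 
    print('shift cm',np.round(r.inv().apply(np.array(p)-t)*100,2))
    if yaw is not None: print('turn',np.round((r.inv()*R.from_euler('xyz',[180,0,yaw],degrees=True)).as_rotvec(),3))
E
python3 - <<'E'
from h import *
o=ctrl.get_obs(); print(o)
for n in('top','side'):
    s=snap(n,n+'0.png'); print(n,s['origin'],s['rotation'],s['camera_matrix'])
    for k in ['crate','pot','lid','lid_knob','sample1','short1','flask','beaker']:
        print(k,[(np.round(d['bbox'],1).tolist(),round(d['conf'],2)) for d in ctrl.find_in(s,k)][:14])
E
```

```text
{'clock': 0.0, 'joint_pos': array([ 8.77242778e+01,  2.05924750e+01,  6.33189906e-01, -2.01805646e-02,
       -7.01353273e+01, -1.65057518e+01]), 'qvel': array([-0.09373443,  0.05979372,  0.0881453 , -0.01151205, -0.01758837,
        0.03515818]), 'tau': array([-9.24944325e-04, -5.82721531e+01,  2.93044871e+01,  6.99722081e+00,
        6.80449579e-03, -1.75606833e-04]), 'tool_pos': array([0.21720304, 0.63857958, 0.22560632]), 'orientation': array([ 1.79903896e+02, -8.69401940e-03, -1.87883397e+01]), 'force': array([-0.01372125, -0.20281887,  0.01148447]), 'moment': array([ 0.04366077, -0.01910218,  0.01273506]), 'gripper_force': 0.0, 'opening': 0.08773636347101875}
top [ 0.42868175 -0.02714477  1.13789075] [-171.43944643    1.36192469  -91.25396824] [[483.05836949   0.         275.27969897]
 [  0.         483.05836949 215.64378042]
 [  0.           0.           1.        ]]
crate [([127.6, 180.8, 83.6, 97.1], 0.63)]
pot [([342.1, 211.7, 37.0, 53.3], 0.68), ([346.7, 188.3, 75.2, 74.4], 0.32)]
lid [([352.5, 187.1, 72.6, 74.8], 0.73)]
lid_knob [([348.9, 186.7, 75.2, 74.1], 0.86)]
sample
[... 854 characters left out ...]
 0.71)]
lid [([278.7, 175.6, 54.4, 29.0], 0.79)]
lid_knob [([278.1, 175.5, 55.7, 25.4], 0.66), ([244.6, 222.5, 18.4, 31.0], 0.58)]
sample1 [([277.2, 294.1, 18.9, 38.8], 0.84), ([251.8, 288.4, 22.8, 39.5], 0.84), ([300.7, 285.7, 22.0, 32.5], 0.65)]
short1 [([267.4, 273.6, 18.7, 36.5], 0.97), ([296.2, 304.4, 22.1, 27.0], 0.94), ([322.9, 297.5, 21.8, 26.8], 0.87), ([284.5, 287.0, 13.5, 31.9], 0.7), ([285.3, 279.9, 20.5, 22.3], 0.54), ([324.4, 284.5, 21.2, 29.4], 0.5), ([304.3, 286.1, 20.2, 18.4], 0.47)]
flask [([245.2, 224.2, 15.5, 29.1], 0.89), ([283.8, 286.6, 14.1, 31.3], 0.66)]
beaker [([214.2, 245.7, 37.5, 55.3], 0.77), ([324.9, 298.7, 19.6, 25.7], 0.37), ([300.5, 286.1, 23.0, 34.4], 0.21)]
```

```bash
ls pics
```

```text
side0.png
top0.png
```

View pics/top0.png

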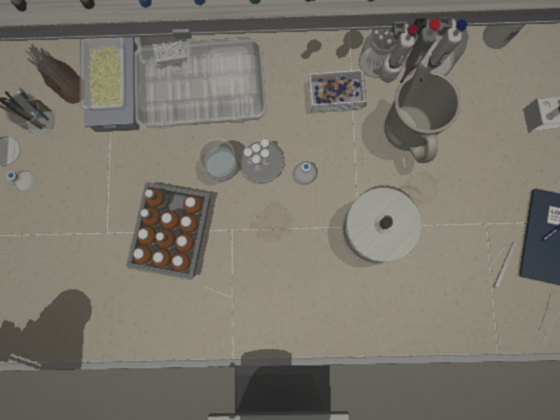

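View pics/side0.png

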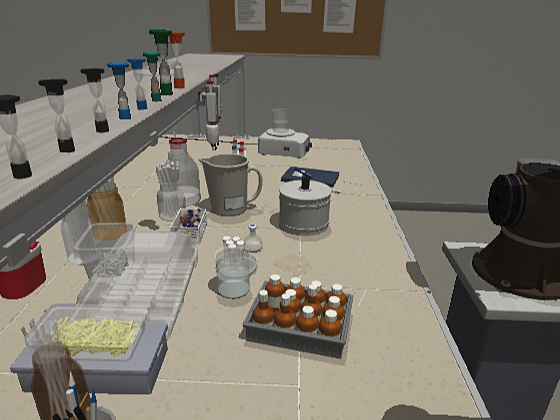

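```bash
python3 - <<'E'
s=open('h.py').read()
s=s.replace("    if fn:","    s['shot_img']=s['color']; s=dict(s); s['rpy']=s['rotation']; Rm=R.from_euler('xyz',s['rotation'],degrees=True).as_matrix() if np.ndim(s['rotation'])==1 else s['rotation']; s['Rm']=Rm\n    if fn:").replace("s['shot_img']=s['color']; ","").replace("np.asarray(s['rotation'])","s['Rm']")
open('h.py','w').write(s)
E
python3 - <<'E'
from h import *
t=snap('top');sd=snap('side')
cv2.imwrite('pics/c1.png',cv2.cvtColor(np.hstack([cv2.resize(t['color'][175:285,120:220],(400,440),interpolation=cv2.INTER_CUBIC),cv2.resize(sd['color'][265:365,235:335+0],(400,440),interpolation=cv2.INTER_CUBIC)]),cv2.COLOR_RGB2BGR))
for n,c,z in (('lid flange',(386,224.5),.119),('knob',(386,223),.155),('crate',(170,229),.045),('flask',(306,171),.06),('beaker',(219,160),.09)): print(n,pix2w(t,*c,z))
g=t['color'][175:285,120:220].astype(int)
m=((g.min(2)>130)&(g.max(2)-g.min(2)<50)).astype(np.uint8)
n,_,st,ce=cv2.connectedComponentsWithStats(m)
for a,c in zip(st[1:],ce[1:]):
    if a[4]>15:
        u=c+[120,175]; print(np.round(u,1),a[4],'z98',pix2w(t,*u,.103)[:2].round(4),'z76',pix2w(t,*u,.081)[:2].round(4), 'sidepix98',w2pix(sd,pix2w(t,*u,.103)).round(),'sidepix76',w2pix(sd,pix2w(t,*u,.081)).round())
E
```

```text
lid flange [ 0.55767924 -0.2401582   0.119     ]
knob [ 0.55620749 -0.23280433  0.155     ]
crate [0.56897799 0.2371     0.045     ]
flask [ 0.69287476 -0.07754217  0.06      ]
beaker [0.71616948 0.1175827  0.09      ]
[148.2 192.9] 41 z98 [0.6427 0.272 ] z76 [0.6473 0.2784] sidepix98 [264. 292.] sidepix76 [261. 303.]
[189.9 201.8] 66 z98 [0.6202 0.1799] z76 [0.6243 0.1843] sidepix98 [278. 267.] sidepix76 [276. 277.]
[144.  212.5] 40 z98 [0.5993 0.2805] z76 [0.6029 0.2871] sidepix98 [286. 296.] sidepix76 [284. 307.]
[166.2 217.8] 68 z98 [0.5864 0.2317] z76 [0.5898 0.2372] sidepix98 [294. 281.] sidepix76 [291. 292.]
[185.8 221.2] 68 z98 [0.5778 0.1889] z76 [0.581  0.1934] sidepix98 [298. 270.] sidepix76 [296. 280.]
[142.6 233.5] 66 z98 [0.5532 0.2826] z76 [0.5558 0.2892] sidepix98 [311. 297.] sidepix76 [309. 309.]
[214.6 230.1] 22 z98 [0.5567 0.1261] z76 [0.5595 0.1293] sidepix98 [308. 255.] sidepix76 [306. 264.]
[125.7 232.3] 19 z98 [0.5568 0.3196] z76 [0.5595 0.327 ] sidepix98 [309. 309.] sidepix76 [307. 322.]
[159.2 236. ] 41 z98 [0.5468 0.2463] z76 [0.5493 0.2521] sidepix98 [313. 286.] sidepix76 [312. 297.]
[181.4 240.8] 71 z98 [0.5353 0.1981] z76 [0.5376 0.2029] sidepix98 [318. 273.] sidepix76 [317. 283.]
[138.1 253.1] 67 z98 [0.5109 0.2917] z76 [0.5126 0.2985] sidepix98 [333. 301.] sidepix76 [332. 313.]
[157.8 257. ] 68 z98 [0.5014 0.2488] z76 [0.5029 0.2546] sidepix98 [337. 288.] sidepix76 [335. 299.]
[177.2 260.6] 70 z98 [0.4927 0.2069] z76 [0.4941 0.2118] sidepix98 [339. 276.] sidepix76 [338. 286.]
```

View pics/c1.png

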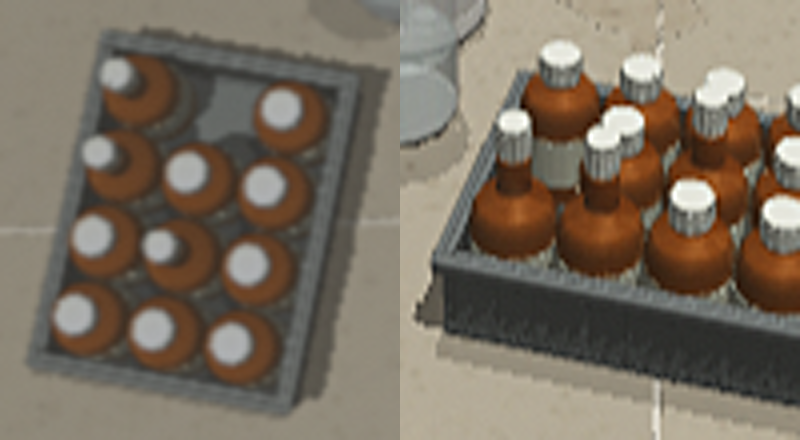

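```bash
cat >> h.py <<'E'
def fitcircle(s,c,z,r,lo=.85,hi=1.15,bright=True):
    """fit circle radius r (known) centre at height z, by strongest radial edge, rough centre c (world xy)"""
    g=cv2.GaussianBlur(cv2.cvtColor(s['color'],cv2.COLOR_RGB2GRAY),(3,3),0).astype(np.float32)
    from scipy.optimize import least_squares
    c=np.array(c,float)
    rs=np.linspace(lo*r,hi*r,80)
    for it in range(4):
        P=[]
        for a in np.linspace(0,2*np.pi,120,endpoint=False):
            q=np.array([w2pix(s,[c[0]+k*np.cos(a),c[1]+k*np.sin(a),z]) for k in rs],np.float32)
            v=cv2.remap(g,q[:,0][None],q[:,1][None],cv2.INTER_LINEAR)[0]
            d=np.convolve(v,np.r_[np.ones(6),-np.ones(6)],'valid')*(-1 if bright else 1)
            i=d.argmax(); 
            if d[i]>60: P.append(c+rs[min(i+6,79)]*np.array([np.cos(a),np.sin(a)]))
        P=np.array(P)
        f=least_squares(lambda x:np.hypot(*(P-x[:2]).T)-x[2],[*c,r],loss='soft_l1',f_scale=.0015); c=f.x[:2]
    return f.x.round(4),len(P),np.median(np.abs(f.fun)).round(4)
E
python3 - <<'E'
from h import *
for n in('top','side'):
    s=snap(n)
    for b in (True,False):
        print(n,b,fitcircle(s,(.557,-.238),.119,.0795,bright=b),fitcircle(s,(.557,-.238),.155,.011,.5,1.8,bright=b))
    if n=='top': a=cv2.resize(s['color'][175:275,335:435],(500,500),interpolation=cv2.INTER_CUBIC)
    else: b=cv2.resize(s['color'][165:240,270:340],(300,322),interpolation=cv2.INTER_CUBIC)
    print([ (d['bbox'],d['conf']) for d in ctrl.find_in(s,'lid')])
b=cv2.copyMakeBorder(b,0,500-322,0,0,cv2.BORDER_CONSTANT)
cv2.imwrite('pics/c2.png',cv2.cvtColor(np.hstack([a,b]),cv2.COLOR_RGB2BGR))
for q in [(.557,-.238,.119),(.557,-.238,.155)]:print(w2pix(snap('top'),q),w2pix(snap('side'),q))
E
```

```text
Traceback (most recent call last):
  File "h.py", line 36, in fitcircle
    f=least_squares(lambda x:np.hypot(*(P-x[:2]).T)-x[2],[*c,r],loss='soft_l1',f_scale=.0015); c=f.x[:2]
  File "h.py", line 36, in <lambda>
    f=least_squares(lambda x:np.hypot(*(P-x[:2]).T)-x[2],[*c,r],loss='soft_l1',f_scale=.0015); c=f.x[:2]
                                        ~^~~~~~
ValueError: operands could not be broadcast together with shapes (0,) (2,)
```

```bash
sed -i 's/^        P=np.array(P)/        if len(P)<15: return "few"\n        P=np.array(P)/' h.py
python3 - <<'E'
from h import *
for n in('top','side'):
    s=snap(n)
    print(n,fitcircle(s,(.557,-.238),.119,.0795),fitcircle(s,(.557,-.236),.155,.011,.5,1.8,bright=False))
    print([ (d['bbox'],d['conf']) for d in ctrl.find_in(s,'lid')])
    for q in [(.557,-.238,.119),(.557,-.238,.155)]:print(w2pix(s,q).round(1))
    if n=='top': a=cv2.resize(s['color'][175:275,335:435],(500,500),interpolation=cv2.INTER_CUBIC)
    else: b=cv2.resize(s['color'][165:240,270:340],(300,322),interpolation=cv2.INTER_CUBIC)
b=cv2.copyMakeBorder(b,0,500-322,0,0,cv2.BORDER_CONSTANT)
cv2.imwrite('pics/c2.png',cv2.cvtColor(np.hstack([a,b]),cv2.COLOR_RGB2BGR))
E
```

```text
top (array([ 0.5583, -0.2352,  0.0791]), 70, np.float64(0.0006)) (array([ 0.5581, -0.2327,  0.0133]), 120, np.float64(0.001))
[([349.5, 187.2, 76.8, 75.3], 0.62)]
[385.  224.8]
[388.5 222.6]
side (array([ 0.5614, -0.234 ,  0.0799]), 92, np.float64(0.0013)) few
[([278.6, 177.5, 57.4, 26.4], 0.89)]
[306.3 188.4]
[306.9 177.2]
```

View pics/c2.png

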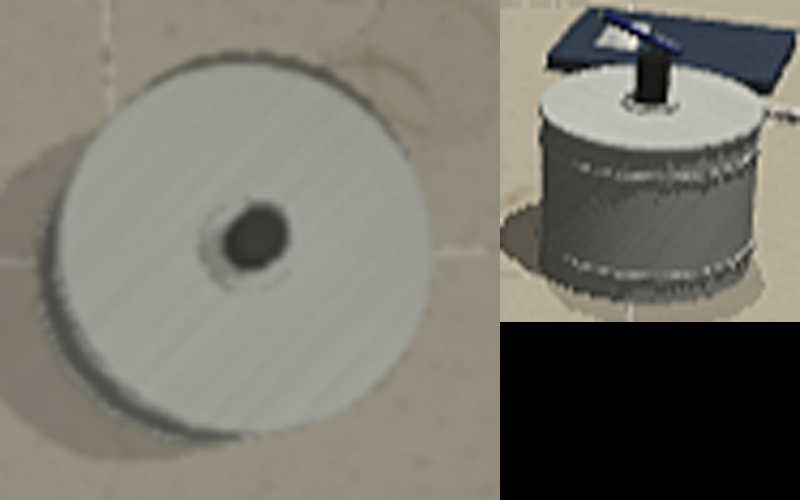

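```bash
python3 - <<'E'
from h import *
go((.559,-.2345,.22),-20)
E
```

```text
shift cm [60.47 71.7   0.66]
turn [ 0.    -0.     0.021]
```

Call:
play_rows --commands '[[[0, 0, 0, 2.5, 3, 0, 8], [0, 0, 0, 5, 6, 0, 8], [0, 0, 0, 7.5, 9, 0, 8], [0, 0, 0, 10, 12, 0, 8], [0, 0, 0, 12.5, 15, 0, 8], [0, 0, 0, 15, 18, 0, 8], [0, 0, 0, 17.5, 21, 0, 8], [0, 0, 0, 20, 24, 0, 8]]]'

```text
clock: 1.92
tool_pos: [0.3297, 0.3456, 0.2268]
orientation: [-180.0, -0.0, -18.8]
force: [0.6, -0.1, 0.8]
opening: 0.0799
gripper_force: 0.0
```

Call:
play_rows --commands '[[[0, 0, 0, 2.5, 3, 0, 8], [0, 0, 0, 5, 6, 0, 8], [0, 0, 0, 7.5, 9, 0, 8], [0, 0, 0, 10, 12, 0, 8], [0, 0, 0, 12.5, 15, 0, 8], [0, 0, 0, 15, 18, 0, 8], [0, 0, 0, 17.5, 21, 0, 8], [0, 0, 0, 20, 24, 0, 8]]]'

```text
clock: 2.58
tool_pos: [0.4418, 0.054, 0.2271]
orientation: [-179.9, -0.1, -18.8]
force: [0.6, 0.8, -0.5]
opening: 0.0803
gripper_force: 0.0
```

Call:
play_rows --commands '[[[0, 0, 0, 2.5, 3, 0, 8], [0, 0, 0, 5, 6, 0, 8], [0, 0, 0, 7.5, 9, 0, 8], [0, 0, 0, 10, 12, 0, 8], [0, 0, 0, 12.5, 15, 0, 8], [0, 0, 0, 15, 18, 0, 8], [0, 0, 0, 17.5, 21, 0, 8], [0, 0, 0, 20, 23.5, 0, 8]]]'

```text
clock: 3.25
tool_pos: [0.5554, -0.2336, 0.2267]
orientation: [180.0, -0.0, -18.8]
force: [1.3, 2.0, 0.5]
opening: 0.0802
gripper_force: 0.0
```

```bash
python3 - <<'E'
from h import *
print(ctrl.get_obs())
go((.559,-.2345,.126),-20)
E
```

```text
{'clock': 3.25, 'joint_pos': array([-4.24742903e+00,  1.37659821e+01, -8.87235474e+00,  6.47456624e-03,
       -6.73490780e+01,  7.54241103e+01]), 'qvel': array([-37.24850035,  29.95784448,  39.27472265,  -0.08566756,
        -9.234892  ,  36.87376005]), 'tau': array([  1.25222459, -52.29402065,  25.55039763,   6.730683  ,
         0.28146629,  -0.85299343]), 'tool_pos': array([ 0.55535022, -0.23361235,  0.22665285]), 'orientation': array([ 1.79997384e+02, -1.36838365e-02, -1.88208256e+01]), 'force': array([1.33689639, 2.02779125, 0.50966626]), 'moment': array([ 0.13972749, -0.162646  ,  0.06042159]), 'gripper_force': 0.0, 'opening': 0.0801903564201471}
shift cm [ 0.37 -0.03 10.07]
turn [ 0.    -0.     0.021]
```

Call:
play_rows --commands '[[[0, 0, 0, 0.5, 0.2, 2, 8], [0, 0, 0, 0.5, 0.2, 4, 7], [0, 0, 0, 0.5, 0.2, 6, 6], [0, 0, 0, 0.5, 0.2, 8, 6], [0, 0, 0, 0.5, 0.2, 9, 6], [0, 0, 0, 0.5, 0.2, 10, 6], [0, 0, 0, 0.5, 0.2, 10, 6], [0, 0, 0, 0.5, 0.2, 10, 6]]]'

```text
clock: 3.92
tool_pos: [0.5595, -0.2346, 0.1269]
orientation: [180.0, -0.0, -18.8]
force: [-0.2, 0.7, -0.2]
opening: 0.0604
gripper_force: 0.0
```

Call:
play_rows --commands '[[[0, 0, 0, 0, 0, 0, 4], [0, 0, 0, 0, 0, 0, 2.6], [0, 0, 0, 0, 0, 0, 1.5], [0, 0, 0, 0, 0, 0, 0.5], [0, 0, 0, 0, 0, 0, 0], [0, 0, 0, 0, 0, 0, 0], [0, 0, 0, 0, 0, 0, 0], [0, 0, 0, 0, 0, 0, 0]]]'

```text
clock: 4.58
tool_pos: [0.5592, -0.235, 0.1268]
orientation: [180.0, -0.0, -18.8]
force: [-0.4, -3.1, 1.4]
opening: 0.0209
gripper_force: 30.0
```

Call:
play_rows --commands '[[[0, 0, 0, 0, 0, 0, 0], [0, 0, 0, 0, 0, 0, 0], [0, 0, 0, 0, 0, -0.5, 0], [0, 0, 0, 0, 0, -1.5, 0], [0, 0, 0, 0, 0, -2.5, 0], [0, 0, 0, 0, 0, -3.5, 0], [0, 0, 0, 0, 0, -4.5, 0], [0, 0, 0, 0, 0, -4.5, 0]]]'

```text
clock: 5.25
tool_pos: [0.5608, -0.2347, 0.1748]
orientation: [-180.0, -0.3, -18.8]
force: [0.9, -0.1, -1.8]
opening: 0.0212
gripper_force: 30.0
```

```bash
python3 - <<'E'
from h import *
s=snap('top'); print(fitcircle(s,(.559,-.235),.164,.0795)); s=snap('side');print(fitcircle(s,(.559,-.235),.164,.0795))
go((.50,-.02,.0235))
E
```

```text
(array([ 0.5583, -0.2335,  0.0753]), 24, np.float64(0.0006))
few
shift cm [-12.57 -18.37  14.88]
```

Call:
play_rows --commands '[[[0, 0, 0, -0.8, -1.2, 0, 0], [0, 0, 0, -2.5, -3.6, 0, 0], [0, 0, 0, -4.5, -6.5, 0, 0], [0, 0, 0, -6.5, -9.5, 0, 0], [0, 0, 0, -8.5, -12.5, 0, 0], [0, 0, 0, -10.5, -15.4, 0, 0], [0, 0, 0, -12, -17.6, 0, 0], [0, 0, 0, -12.5, -18.4, 0, 0]]]'

```text
clock: 6.02
tool_pos: [0.4985, -0.0172, 0.1712]
orientation: [-180.0, 0.0, -18.7]
force: [0.4, -0.3, -3.0]
opening: 0.0213
gripper_force: 30.0
```

Call:
play_rows --commands '[[[0, 0, 0, 0, 0, 1.5, 0], [0, 0, 0, 0, 0, 4, 0], [0, 0, 0, 0, 0, 7, 0], [0, 0, 0, 0, 0, 10, 0], [0, 0, 0, 0, 0, 12, 0], [0, 0, 0, 0, 0, 13, 0], [0, 0, 0, 0, 0, 13.5, 0], [0, 0, 0, 0, 0, 13.5, 0]]]'

```text
clock: 6.68
tool_pos: [0.4991, -0.0204, 0.0353]
orientation: [179.9, 0.1, -18.8]
force: [-0.2, 0.2, -1.7]
opening: 0.0213
gripper_force: 30.0
```

Call:
play_rows --commands '[[[0, 0, 0, 0, 0, 0.5, 0], [0, 0, 0, 0, 0, 0.9, 0], [0, 0, 0, 0, 0, 1.2, 0], [0, 0, 0, 0, 0, 1.35, 0], [0, 0, 0, 0, 0, 1.35, 0], [0, 0, 0, 0, 0, 1.35, 0]]]'

```text
clock: 7.18
tool_pos: [0.5003, -0.0201, 0.0233]
orientation: [-180.0, -0.0, -18.8]
force: [-0.6, -0.1, -2.3]
opening: 0.0211
gripper_force: 30.0
```

Call:
play_rows --commands '[[[0, 0, 0, 0, 0, 0, 2.4], [0, 0, 0, 0, 0, 0, 3.5], [0, 0, 0, 0, 0, 0, 5], [0, 0, 0, 0, 0, 0, 6], [0, 0, 0, 0, 0, -2, 6], [0, 0, 0, 0, 0, -5, 6], [0, 0, 0, 0, 0, -9, 6], [0, 0, 0, 0, 0, -13, 6]]]'

```text
clock: 7.85
tool_pos: [0.4993, -0.0204, 0.1542]
orientation: [179.9, 0.1, -18.8]
force: [2.2, 1.2, 0.7]
opening: 0.0592
gripper_force: 0.0
```

```bash
python3 - <<'E'
from h import *
go((.6427,.272,.18),-12-45)
go((.6427,.272,.18),-12+45)
print(ctrl.get_obs()['joint_pos'])
E
```

```text
shift cm [  4.16 -32.3   -2.63]
turn [0.002 0.001 0.667]
shift cm [  4.16 -32.3   -2.63]
turn [ 0.     0.002 -0.904]
[ 2.02280162e+01  7.67025826e+00 -2.68614152e+01  1.64082797e-03
 -5.55828585e+01  5.09925036e+01]
```

Call:
play_rows --commands '[[[0, 0, 0.08, 0.5, -4, -0.3, 5], [0, 0, 0.17, 1, -8, -0.6, 4], [0, 0, 0.25, 1.5, -12, -1, 4], [0, 0, 0.34, 2, -16, -1.5, 4], [0, 0, 0.42, 2.5, -20, -2, 4], [0, 0, 0.5, 3.1, -24, -2.3, 4], [0, 0, 0.59, 3.7, -28, -2.6, 4], [0, 0, 0.667, 4.2, -32, -2.6, 4]]]'

```text
clock: 8.52
tool_pos: [0.6439, 0.2713, 0.1799]
orientation: [-179.9, -0.0, -57.2]
force: [0.1, -0.4, -0.1]
opening: 0.0393
gripper_force: 0.0
```

```bash
python3 - <<'E'
from h import *
for n in('top','side'):
    s=snap(n,n+'1.png')
    print(n,'pot',fitcircle(s,(.559,-.235),.113,.0765),fitcircle(s,(.559,-.235),.113,.072),'lid',fitcircle(s,(.5,-.02),.014,.0795))
print(ctrl.get_obs()['qvel'])
go((.6427,.272,.12),-57)
E
```

```text
top pot (array([ 0.557 , -0.2381,  0.0768]), 69, np.float64(0.0018)) (array([ 0.5534, -0.2489,  0.0758]), 59, np.float64(0.0043)) lid (array([ 0.5004, -0.0198,  0.0777]), 40, np.float64(0.0003))
side pot (array([ 0.5669, -0.2358,  0.0836]), 58, np.float64(0.0016)) (array([ 0.562 , -0.2361,  0.0794]), 32, np.float64(0.0011)) lid (array([ 0.5034, -0.0158,  0.0773]), 32, np.float64(0.0005))
[-2.19011083 -2.9242525  -5.12951371 -0.58699533  0.04771944  6.50725162]
shift cm [0.07 0.27 5.75]
turn [ 0. -0.  0.]
```

View pics/top1.png

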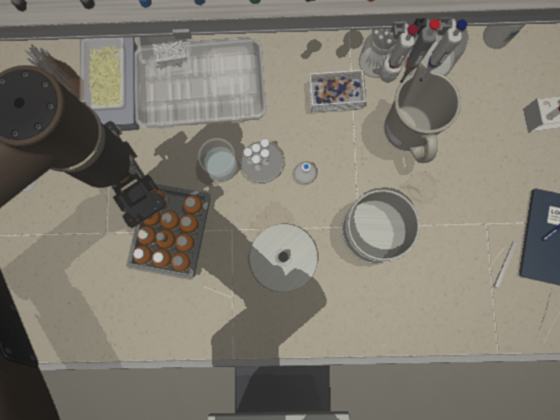

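Call:
play_rows --commands '[[[0, 0, 0, 0, 0, 2, 4], [0, 0, 0, 0, 0, 4.5, 4], [0, 0, 0, 0, 0, 7, 4], [0, 0, 0, 0, 0, 9, 4], [0, 0, 0, 0, 0, 10, 4], [0, 0, 0, 0, 0, 10.5, 4], [0, 0, 0, 0, 0, 10.5, 4], [0, 0, 0, 0, 0, 10.5, 4]]]'

```text
clock: 9.28
tool_pos: [0.6436, 0.2696, 0.0751]
orientation: [-179.9, -0.0, -57.0]
force: [0.1, 0.6, 0.7]
opening: 0.04
gripper_force: 0.0
```

Call:
play_rows --commands '[[[0, 0, 0, 0, 0, 0, 2.5], [0, 0, 0, 0, 0, 0, 1.8], [0, 0, 0, 0, 0, 0, 1], [0, 0, 0, 0, 0, 0, 0], [0, 0, 0, 0, 0, 0, 0], [0, 0, 0, 0, 0, 0, 0], [0, 0, 0, 0, 0, 0, 0], [0, 0, 0, 0, 0, 0, 0]]]'

```text
clock: 9.95
tool_pos: [0.6434, 0.2695, 0.0746]
orientation: [-179.9, -0.0, -57.0]
force: [-0.0, 0.1, 3.7]
opening: 0.0164
gripper_force: 30.0
```

Call:
play_rows --commands '[[[0, 0, 0, 0, 0, -0.3, 0], [0, 0, 0, 0, 0, -0.6, 0], [0, 0, 0, 0, 0, -0.9, 0], [0, 0, 0, 0, 0, -1.2, 0], [0, 0, 0, 0, 0, -1.5, 0], [0, 0, 0, 0, 0, -1.8, 0], [0, 0, 0, 0, 0, -2.1, 0], [0, 0, 0, 0, 0, -2.4, 0]]]'

```text
clock: 10.62
tool_pos: [0.6429, 0.2693, 0.0984]
orientation: [180.0, 0.0, -57.0]
force: [-1.1, 0.4, 0.1]
opening: 0.0166
gripper_force: 30.0
```

```bash
python3 - <<'E'
from h import *
s=snap('side')
cv2.imwrite('pics/c3.png',cv2.cvtColor(cv2.resize(s['color'][235:365,215:375],(800,600),interpolation=cv2.INTER_CUBIC),cv2.COLOR_RGB2BGR))
E
```

```text
(no output)
```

View pics/c3.png

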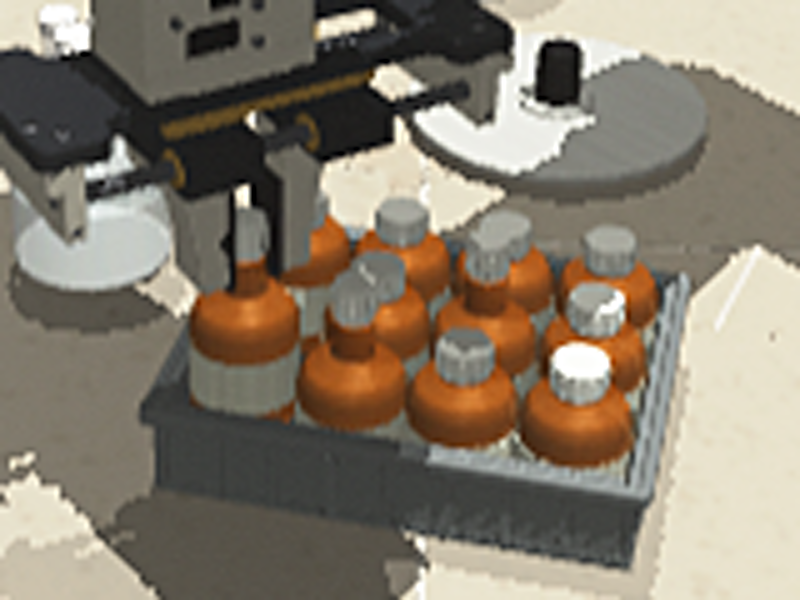

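Call:
play_rows --commands '[[[0, 0, 0, 0, 0, -0.5, 0], [0, 0, 0, 0, 0, -1.5, 0], [0, 0, 0, 0, 0, -3, 0], [0, 0, 0, 0, 0, -5, 0], [0, 0, 0, 0, 0, -7.5, 0], [0, 0, 0, 0, 0, -10, 0], [0, 0, 0, 0, 0, -11.5, 0], [0, 0, 0, 0, 0, -12, 0]]]'

```text
clock: 11.33
tool_pos: [0.6443, 0.2699, 0.2226]
orientation: [-179.7, -0.0, -57.0]
force: [1.1, -0.1, 0.6]
opening: 0.0163
gripper_force: 30.0
```

Call:
play_rows --commands '[[[0, 0, 0, 1, 0.8, 0, 0], [0, 0, 0, 2.7, 2.3, 0, 0], [0, 0, 0, 5, 4.3, 0, 0], [0, 0, 0, 7.7, 6.5, 0, 0], [0, 0, 0, 10.7, 9, 0, 0], [0, 0, 0, 13.7, 11.5, 0, 0], [0, 0, 0, 16.7, 14, 0, 0], [0, 0, 0, 19.7, 16.6, 0, 0]]]'

```text
clock: 12.0
tool_pos: [0.6096, 0.0116, 0.2171]
orientation: [179.9, 0.0, -57.0]
force: [1.0, 0.2, -0.9]
opening: 0.016
gripper_force: 30.0
```

Call:
play_rows --commands '[[[0, 0, 0, 3, 2.5, 0, 0], [0, 0, 0, 6, 5, 0, 0], [0, 0, 0, 9, 7.6, 0, 0], [0, 0, 0, 12, 10.1, 0, 0], [0, 0, 0, 15, 12.6, 0, 0], [0, 0, 0, 18, 15.2, 0, 0], [0, 0, 0, 20.3, 17, 0, 0], [0, 0, 0, 21.3, 17.9, 0, 0]]]'

```text
clock: 12.67
tool_pos: [0.5751, -0.2659, 0.2168]
orientation: [179.9, 0.1, -57.2]
force: [0.3, 1.0, -0.4]
opening: 0.0164
gripper_force: 30.0
```

```bash
python3 - <<'E'
from h import *
print(ctrl.get_obs()['qvel'].round(1),ctrl.get_obs()['tool_pos'])
go((.5765,-.263,.0745))
E
```

```text
[-12.9   3.3   4.8  -0.7  -1.3  12.6] [ 0.5750583  -0.26591962  0.21675558]
shift cm [-0.15 -0.31 14.23]
```

Call:
play_rows --commands '[[[0, 0, 0, 0, 0, 1, 0], [0, 0, 0, 0, 0, 3, 0], [0, 0, 0, 0, 0, 5.5, 0], [0, 0, 0, 0, 0, 8, 0], [0, 0, 0, 0, 0, 10.5, 0], [0, 0, 0, 0, 0, 12.5, 0], [0, 0, 0, 0, 0, 13.5, 0], [0, 0, 0, 0, 0, 13.5, 0]]]'

```text
clock: 13.33
tool_pos: [0.5748, -0.2613, 0.0798]
orientation: [179.8, 0.2, -57.0]
force: [0.1, -0.4, -0.0]
opening: 0.0161
gripper_force: 30.0
```

Call:
play_rows --commands '[[[0, 0, 0, 0, 0, 0, 0], [0, 0, 0, 0, 0, 0.2, 0], [0, 0, 0, 0, 0, 0.4, 0], [0, 0, 0, 0, 0, 0.6, 0], [0, 0, 0, 0, 0, 0.8, 0], [0, 0, 0, 0, 0, 0.9, 0], [0, 0, 0, 0, 0, 0.9, 0], [0, 0, 0, 0, 0, 0.9, 0]]]'

```text
clock: 14.0
tool_pos: [0.5769, -0.2625, 0.0741]
orientation: [-180.0, -0.0, -57.0]
force: [-0.2, 0.0, -1.0]
opening: 0.0164
gripper_force: 30.0
```

Call:
play_rows --commands '[[[0, 0, 0, 0, 0, 0, 1.9], [0, 0, 0, 0, 0, 0, 2.6], [0, 0, 0, 0, 0, 0, 2.8], [0, 0, 0, 0, 0, 0, 2.8], [0, 0, 0, 0, 0, -1, 2.8], [0, 0, 0, 0, 0, -3, 2.8], [0, 0, 0, 0, 0, -6, 2.8], [0, 0, 0, 0, 0, -10, 2.8]]]'

```text
clock: 14.67
tool_pos: [0.5753, -0.262, 0.1733]
orientation: [179.8, 0.2, -57.0]
force: [2.4, 1.0, 0.5]
opening: 0.0285
gripper_force: 0.0
```

```bash
python3 - <<'E'
from h import *
go((.5995,.279,.18),33)
E
```

```text
shift cm [-44.07 -31.48  -0.62]
turn [-0.     0.005 -1.571]
```

Call:
play_rows --commands '[[[0, 0, -0.1, -2.2, -1.6, 0, 3], [0, 0, -0.2, -5, -3.6, 0, 4], [0, 0, -0.3, -8, -5.7, 0, 4], [0, 0, -0.4, -10.8, -7.7, 0, 4], [0, 0, -0.5, -13.6, -9.7, 0, 4], [0, 0, -0.6, -16.4, -11.7, 0, 4], [0, 0, -0.7, -19.2, -13.7, 0, 4], [0, 0, -0.785, -22, -15.7, 0, 4]]]'

```text
clock: 15.33
tool_pos: [0.5887, 0.0092, 0.1752]
orientation: [-180.0, -0.1, -11.7]
force: [0.4, -0.6, -0.9]
opening: 0.0401
gripper_force: 0.0
```

Call:
play_rows --commands '[[[0, 0, -0.1, -0.6, -3.6, 0, 4], [0, 0, -0.2, -1.2, -7.2, 0, 4], [0, 0, -0.3, -1.8, -10.8, 0, 4], [0, 0, -0.4, -2.4, -14.4, 0, 4], [0, 0, -0.5, -3, -18, 0, 4], [0, 0, -0.6, -3.6, -21.6, 0, 4], [0, 0, -0.7, -4.2, -25.2, 0, 4], [0, 0, -0.785, -4.5, -26.7, 0, 4]]]'

```text
clock: 16.0
tool_pos: [0.6005, 0.2823, 0.1748]
orientation: [-180.0, -0.1, 33.4]
force: [0.1, -1.0, -0.4]
opening: 0.04
gripper_force: 0.0
```

Call:
play_rows --commands '[[[0, 0, 0, 0, 0, 0, 4], [0, 0, 0, 0, 0, 0, 4], [0, 0, 0, 0, 0, 0, 4], [0, 0, 0, 0, 0, 0, 4]]]'

```text
clock: 16.33
tool_pos: [0.6004, 0.2771, 0.1745]
orientation: [180.0, -0.0, 32.8]
force: [-0.4, -0.5, -0.2]
opening: 0.0397
gripper_force: 0.0
```

```bash
python3 - <<'E'
from h import *
go((.5995,.279,.0748),33)
s=snap('top');cv2.imwrite('pics/c4.png',cv2.cvtColor(np.hstack([cv2.resize(s['color'][175:275,330:430],(400,400)),cv2.resize(s['color'][180:280,120:220],(400,400))]),cv2.COLOR_RGB2BGR))
for z,r in((.113,.0765),(.113,.072)): print(fitcircle(s,(.558,-.236),z,r,.93,1.07),fitcircle(s,(.558,-.236),z,r,.93,1.07,False))
print(fitcircle(s,(.5,-.02),.014,.0795))
E
```

```text
shift cm [ 0.03 -0.21  9.97]
turn [ 0.    -0.    -0.003]
few (array([ 0.5585, -0.2358,  0.0721]), 40, np.float64(0.0001))
few (array([ 0.5592, -0.2358,  0.0714]), 45, np.float64(0.0002))
(array([ 0.5042, -0.0229,  0.0734]), 54, np.float64(0.0009))
```

View pics/c4.png

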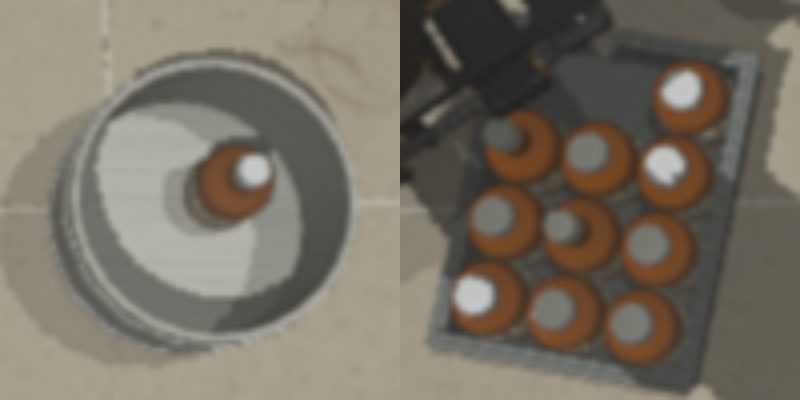

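Call:
play_rows --commands '[[[0, 0, 0, 0, -0.2, 2, 4], [0, 0, 0, 0, -0.2, 4.5, 4], [0, 0, 0, 0, -0.2, 7, 4], [0, 0, 0, 0, -0.2, 8.5, 4], [0, 0, 0, 0, -0.2, 9.5, 4], [0, 0, 0, 0, -0.2, 10, 4], [0, 0, 0, 0, -0.2, 10, 4], [0, 0, 0, 0, -0.2, 10, 4]]]'

```text
clock: 17.05
tool_pos: [0.5999, 0.2797, 0.0749]
orientation: [180.0, -0.1, 32.9]
force: [-0.0, -0.4, 0.1]
opening: 0.0398
gripper_force: 0.0
```

Call:
play_rows --commands '[[[0, 0, 0, 0, 0, 0, 2.5], [0, 0, 0, 0, 0, 0, 1.8], [0, 0, 0, 0, 0, 0, 1], [0, 0, 0, 0, 0, 0, 0], [0, 0, 0, 0, 0, 0, 0], [0, 0, 0, 0, 0, 0, 0], [0, 0, 0, 0, 0, 0, 0], [0, 0, 0, 0, 0, 0, 0]]]'

```text
clock: 17.72
tool_pos: [0.5995, 0.2801, 0.0746]
orientation: [-180.0, -0.0, 33.0]
force: [-0.7, 1.4, 4.5]
opening: 0.0163
gripper_force: 30.0
```

Call:
play_rows --commands '[[[0, 0, 0, 0, 0, -0.3, 0], [0, 0, 0, 0, 0, -0.6, 0], [0, 0, 0, 0, 0, -0.9, 0], [0, 0, 0, 0, 0, -1.2, 0], [0, 0, 0, 0, 0, -1.5, 0], [0, 0, 0, 0, 0, -1.8, 0], [0, 0, 0, 0, 0, -2.2, 0], [0, 0, 0, 0, 0, -2.6, 0]]]'

```text
clock: 18.38
tool_pos: [0.5992, 0.2796, 0.1004]
orientation: [180.0, 0.0, 33.0]
force: [0.0, -0.0, -1.2]
opening: 0.0159
gripper_force: 30.0
```

Call:
play_rows --commands '[[[0, 0, 0, 0, 0, -0.5, 0], [0, 0, 0, 0, 0, -1.5, 0], [0, 0, 0, 0, 0, -3, 0], [0, 0, 0, 0, 0, -5, 0], [0, 0, 0, 0, 0, -7.5, 0], [0, 0, 0, 0, 0, -10, 0], [0, 0, 0, 0, 0, -11.5, 0], [0, 0, 0, 0, 0, -12, 0]]]'

```text
clock: 19.05
tool_pos: [0.6005, 0.2804, 0.2244]
orientation: [180.0, -0.3, 33.0]
force: [-0.3, 0.2, -0.7]
opening: 0.0165
gripper_force: 30.0
```

Call:
play_rows --commands '[[[0, 0, 0, -0.7, 1, 0, 0], [0, 0, 0, -2, 2.7, 0, 0], [0, 0, 0, -3.8, 5.2, 0, 0], [0, 0, 0, -5.9, 8.1, 0, 0], [0, 0, 0, -8, 11, 0, 0], [0, 0, 0, -10.1, 13.9, 0, 0], [0, 0, 0, -12.2, 16.8, 0, 0], [0, 0, 0, -14.3, 19.7, 0, 0]]]'

```text
clock: 19.72
tool_pos: [0.5847, 0.0337, 0.2189]
orientation: [-180.0, 0.1, 32.9]
force: [0.1, -0.9, -1.4]
opening: 0.0164
gripper_force: 30.0
```

Call:
play_rows --commands '[[[0, 0, -0.07, -2.1, 2.9, 0, 0], [0, 0, -0.14, -4.2, 5.8, 0, 0], [0, 0, -0.21, -6.3, 8.7, 0, 0], [0, 0, -0.28, -8.4, 11.6, 0, 0], [0, 0, -0.35, -10.5, 14.5, 0, 0], [0, 0, -0.42, -12.4, 17.2, 0, 0], [0, 0, -0.48, -13.7, 18.9, 0, 0], [0, 0, -0.52, -14.3, 19.7, 0, 0]]]'

```text
clock: 20.38
tool_pos: [0.5712, -0.21, 0.2185]
orientation: [-179.8, 0.1, 62.8]
force: [-0.3, 0.8, -0.7]
opening: 0.0162
gripper_force: 30.0
```

Call:
play_rows --commands '[[[0, 0, 0, 0, 0, 0, 0], [0, 0, 0, 0, 0, 0, 0], [0, 0, 0, 0, 0, 0, 0], [0, 0, 0, 0, 0, 0, 0]]]'

```text
clock: 20.72
tool_pos: [0.5732, -0.2059, 0.2197]
orientation: [-180.0, 0.0, 62.7]
force: [-0.5, -0.3, -0.9]
opening: 0.016
gripper_force: 30.0
```

```bash
python3 - <<'E'
from h import *
go((.5738,-.2064,.0738),63)
E
```

```text
shift cm [-1.000e-02  8.000e-02  1.459e+01]
turn [-0.001  0.    -0.005]
```

Call:
play_rows --commands '[[[0, 0, 0, 0, 0, 1, 0], [0, 0, 0, 0, 0, 3, 0], [0, 0, 0, 0, 0, 5.5, 0], [0, 0, 0, 0, 0, 8, 0], [0, 0, 0, 0, 0, 10.5, 0], [0, 0, 0, 0, 0, 12.5, 0], [0, 0, 0, 0, 0, 13.5, 0], [0, 0, 0, 0, 0, 13.6, 0]]]'

```text
clock: 21.38
tool_pos: [0.572, -0.2057, 0.0813]
orientation: [-179.8, 0.1, 62.8]
force: [0.2, -0.5, -0.4]
opening: 0.0165
gripper_force: 30.0
```

Call:
play_rows --commands '[[[0, 0, 0, 0, 0, 0, 0], [0, 0, 0, 0, 0, 0.2, 0], [0, 0, 0, 0, 0, 0.4, 0], [0, 0, 0, 0, 0, 0.6, 0], [0, 0, 0, 0, 0, 0.8, 0], [0, 0, 0, 0, 0, 0.9, 0], [0, 0, 0, 0, 0, 0.9, 0], [0, 0, 0, 0, 0, 0.9, 0]]]'

```text
clock: 22.05
tool_pos: [0.5737, -0.2064, 0.0751]
orientation: [180.0, 0.0, 62.7]
force: [0.3, 0.1, -1.0]
opening: 0.0163
gripper_force: 30.0
```

Call:
play_rows --commands '[[[0, 0, 0, 0, 0, 0.1, 0], [0, 0, 0, 0, 0, 0.12, 0], [0, 0, 0, 0, 0, 0.12, 1.9], [0, 0, 0, 0, 0, 0.1, 2.8], [0, 0, 0, 0, 0, 0.1, 2.8], [0, 0, 0, 0, 0, -1, 2.8], [0, 0, 0, 0, 0, -4, 2.8], [0, 0, 0, 0, 0, -8, 2.8]]]'

```text
clock: 22.72
tool_pos: [0.5716, -0.2062, 0.1538]
orientation: [-179.7, 0.1, 62.7]
force: [1.4, -0.8, 0.2]
opening: 0.0276
gripper_force: 0.0
```

Call:
play_rows --commands '[[[0, 0, 0, 0, 0, -1, 2.8], [0, 0, 0, 0, 0, -2, 2.8], [0, 0, 0, 0, 0, -2, 2.8]]]'

```text
clock: 22.97
tool_pos: [0.5749, -0.2066, 0.1783]
orientation: [179.7, -0.1, 62.8]
force: [-0.2, 0.1, -0.8]
opening: 0.0279
gripper_force: 0.0
```

```bash
python3 - <<'E'
from h import *
go((.5468,.2455,.176),33)
E
```

```text
shift cm [ 38.92 -23.19   0.18]
turn [ 0.004 -0.003  0.519]
```

Call:
play_rows --commands '[[[0, 0, 0, 1.5, -0.9, 0, 3], [0, 0, 0, 4, -2.4, 0, 4], [0, 0, 0, 6.5, -3.9, 0, 4], [0, 0, 0, 9, -5.4, 0, 4], [0, 0, 0, 11.6, -6.9, 0, 4], [0, 0, 0, 14.2, -8.4, 0, 4], [0, 0, 0, 16.8, -10, 0, 4], [0, 0, 0, 19.5, -11.6, 0, 4]]]'

```text
clock: 23.63
tool_pos: [0.5587, 0.0212, 0.174]
orientation: [-179.9, 0.1, 62.7]
force: [0.2, 0.5, -0.5]
opening: 0.0399
gripper_force: 0.0
```

Call:
play_rows --commands '[[[0, 0, 0.07, 2.8, -1.6, 0, 4], [0, 0, 0.14, 5.6, -3.3, 0, 4], [0, 0, 0.21, 8.4, -5, 0, 4], [0, 0, 0.28, 11.2, -6.7, 0, 4], [0, 0, 0.35, 14, -8.4, 0, 4], [0, 0, 0.42, 16.8, -10, 0, 4], [0, 0, 0.48, 18.6, -11, 0, 4], [0, 0, 0.52, 19.5, -11.6, 0, 4]]]'

```text
clock: 24.3
tool_pos: [0.5452, 0.2488, 0.1736]
orientation: [180.0, 0.1, 32.9]
force: [-0.2, -0.7, 0.2]
opening: 0.0399
gripper_force: 0.0
```

Call:
play_rows --commands '[[[0, 0, 0, 0, 0, 0, 4], [0, 0, 0, 0, 0, 0, 4], [0, 0, 0, 0, 0, 0, 4], [0, 0, 0, 0, 0, 0, 4]]]'

```text
clock: 24.63
tool_pos: [0.5458, 0.2456, 0.1747]
orientation: [180.0, 0.1, 33.0]
force: [0.4, -0.2, -0.6]
opening: 0.0399
gripper_force: 0.0
```

```bash
python3 - <<'E'
from h import *
go((.5468,.2455,.0748),33)
s=snap('top');print(fitcircle(s,(.5,-.02),.014,.0795))
d=snap('side')
cv2.imwrite('pics/c5.png',cv2.cvtColor(np.hstack([cv2.resize(s['color'][175:275,330:430],(400,400)),cv2.resize(d['color'][255:365,235:355],(400,400))]),cv2.COLOR_RGB2BGR))
E
```

```text
shift cm [0.09 0.06 9.99]
turn [ 0.     0.001 -0.001]
(array([ 0.5006, -0.0197,  0.0777]), 55, np.float64(0.0004))
```

View pics/c5.png

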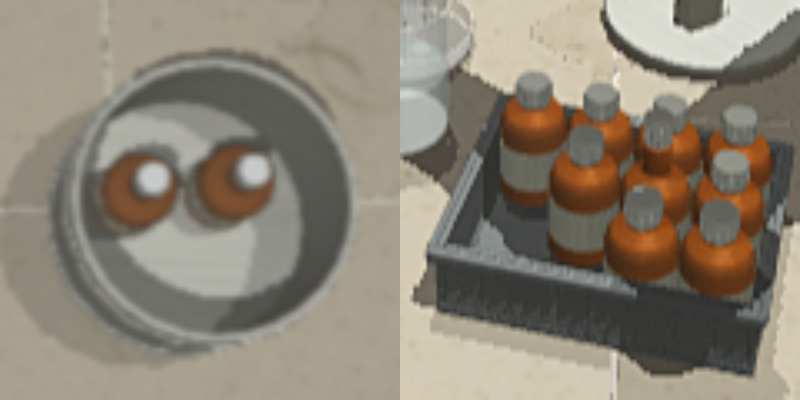

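Call:
play_rows --commands '[[[0, 0, 0, 0.1, 0, 2, 4], [0, 0, 0, 0.1, 0, 4.5, 4], [0, 0, 0, 0.1, 0, 7, 4], [0, 0, 0, 0.1, 0, 8.5, 4], [0, 0, 0, 0.1, 0, 9.5, 4], [0, 0, 0, 0.1, 0, 10, 4], [0, 0, 0, 0.1, 0, 10, 4], [0, 0, 0, 0.1, 0, 10, 4]]]'

```text
clock: 25.4
tool_pos: [0.5474, 0.2472, 0.0758]
orientation: [180.0, -0.1, 33.0]
force: [0.4, 1.5, 0.6]
opening: 0.0398
gripper_force: 0.0
```

Call:
play_rows --commands '[[[0, 0, 0, 0, 0, 0, 2.5], [0, 0, 0, 0, 0, 0, 1.8], [0, 0, 0, 0, 0, 0, 1], [0, 0, 0, 0, 0, 0, 0], [0, 0, 0, 0, 0, 0, 0], [0, 0, 0, 0, 0, 0, 0], [0, 0, 0, 0, 0, 0, 0], [0, 0, 0, 0, 0, 0, 0]]]'

```text
clock: 26.07
tool_pos: [0.547, 0.2472, 0.0754]
orientation: [180.0, -0.0, 33.0]
force: [-0.0, 0.9, 3.8]
opening: 0.0164
gripper_force: 30.0
```

Call:
play_rows --commands '[[[0, 0, 0, 0, 0, -0.3, 0], [0, 0, 0, 0, 0, -0.6, 0], [0, 0, 0, 0, 0, -0.9, 0], [0, 0, 0, 0, 0, -1.2, 0], [0, 0, 0, 0, 0, -1.5, 0], [0, 0, 0, 0, 0, -1.8, 0], [0, 0, 0, 0, 0, -2.2, 0], [0, 0, 0, 0, 0, -2.6, 0]]]'

```text
clock: 26.73
tool_pos: [0.5468, 0.247, 0.1014]
orientation: [-180.0, 0.0, 33.0]
force: [-0.2, -0.4, -0.5]
opening: 0.0163
gripper_force: 30.0
```

```bash
python3 - <<'E'
from h import *
d=snap('side')
cv2.imwrite('pics/c6.png',cv2.cvtColor(cv2.resize(d['color'][255:365,235:355],(400,400)),cv2.COLOR_RGB2BGR))
E
```

```text
(no output)
```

View pics/c6.png

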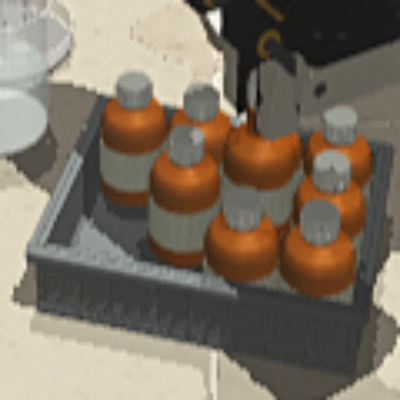

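Call:
play_rows --commands '[[[0, 0, 0, 0, 0, -0.5, 0], [0, 0, 0, 0, 0, -1.5, 0], [0, 0, 0, 0, 0, -3, 0], [0, 0, 0, 0, 0, -5, 0], [0, 0, 0, 0, 0, -7.5, 0], [0, 0, 0, 0, 0, -10, 0], [0, 0, 0, 0, 0, -11.5, 0], [0, 0, 0, 0, 0, -12, 0]]]'

```text
clock: 27.45
tool_pos: [0.548, 0.2478, 0.2251]
orientation: [-180.0, -0.3, 33.0]
force: [0.4, -0.1, -0.3]
opening: 0.0166
gripper_force: 30.0
```

Call:
play_rows --commands '[[[0, 0, 0, -0.7, 1, 0, 0], [0, 0, 0, -2, 2.7, 0, 0], [0, 0, 0, -3.8, 5.2, 0, 0], [0, 0, 0, -5.9, 8.1, 0, 0], [0, 0, 0, -8, 11, 0, 0], [0, 0, 0, -10, 13.9, 0, 0], [0, 0, 0, -12, 16.8, 0, 0], [0, 0, 0, -14.1, 19.7, 0, 0]]]'

```text
clock: 28.12
tool_pos: [0.5344, 0.003, 0.2201]
orientation: [-180.0, 0.1, 33.0]
force: [1.1, -0.2, -1.1]
opening: 0.0159
gripper_force: 30.0
```

Call:
play_rows --commands '[[[0, 0, 0.07, -2.1, 2.9, 0, 0], [0, 0, 0.14, -4.2, 5.8, 0, 0], [0, 0, 0.21, -6.3, 8.7, 0, 0], [0, 0, 0.28, -8.4, 11.6, 0, 0], [0, 0, 0.35, -10.5, 14.5, 0, 0], [0, 0, 0.42, -12.4, 17.2, 0, 0], [0, 0, 0.48, -13.6, 19, 0, 0], [0, 0, 0.52, -14.1, 19.7, 0, 0]]]'

```text
clock: 28.78
tool_pos: [0.5229, -0.2398, 0.2197]
orientation: [-180.0, 0.1, 2.8]
force: [-0.2, -0.1, -0.3]
opening: 0.016
gripper_force: 30.0
```

Call:
play_rows --commands '[[[0, 0, 0, 0, 0, 0, 0], [0, 0, 0, 0, 0, 0, 0], [0, 0, 0, 0, 0, 0, 0], [0, 0, 0, 0, 0, 0, 0]]]'

```text
clock: 29.12
tool_pos: [0.5245, -0.2359, 0.2209]
orientation: [-180.0, 0.0, 3.3]
force: [-0.4, -1.2, -1.3]
opening: 0.0162
gripper_force: 30.0
```

```bash
python3 - <<'E'
from h import *
go((.5258,-.2375,.0744),3)
E
```

```text
shift cm [ 0.12  0.17 14.65]
turn [-0.     0.     0.005]
```

Call:
play_rows --commands '[[[0, 0, 0, 0.1, 0.1, 1, 0], [0, 0, 0, 0.1, 0.1, 3, 0], [0, 0, 0, 0.1, 0.1, 5.5, 0], [0, 0, 0, 0.1, 0.1, 8, 0], [0, 0, 0, 0.1, 0.1, 10.5, 0], [0, 0, 0, 0.1, 0.1, 12.5, 0], [0, 0, 0, 0.1, 0.1, 13.5, 0], [0, 0, 0, 0.1, 0.1, 13.6, 0]]]'

```text
clock: 29.78
tool_pos: [0.5241, -0.2371, 0.0825]
orientation: [-179.9, 0.2, 3.2]
force: [-0.4, 0.7, -1.7]
opening: 0.0164
gripper_force: 30.0
```

Call:
play_rows --commands '[[[0, 0, 0, 0, 0, 0, 0], [0, 0, 0, 0, 0, 0.2, 0], [0, 0, 0, 0, 0, 0.4, 0], [0, 0, 0, 0, 0, 0.6, 0], [0, 0, 0, 0, 0, 0.8, 0], [0, 0, 0, 0, 0, 0.9, 0], [0, 0, 0, 0, 0, 0.9, 0], [0, 0, 0, 0, 0, 0.9, 0]]]'

```text
clock: 30.45
tool_pos: [0.5256, -0.2379, 0.0761]
orientation: [180.0, -0.0, 3.2]
force: [0.3, -0.5, -1.3]
opening: 0.0166
gripper_force: 30.0
```

Call:
play_rows --commands '[[[0, 0, 0, 0, 0, 0.1, 0], [0, 0, 0, 0, 0, 0.15, 0], [0, 0, 0, 0, 0, 0.15, 0], [0, 0, 0, 0, 0, 0.15, 1.9], [0, 0, 0, 0, 0, 0.15, 2.8], [0, 0, 0, 0, 0, 0.15, 2.8], [0, 0, 0, 0, 0, -1, 2.8], [0, 0, 0, 0, 0, -4, 2.8]]]'

```text
clock: 31.12
tool_pos: [0.5228, -0.2373, 0.1127]
orientation: [-179.9, 0.4, 3.1]
force: [-0.3, -0.7, 0.3]
opening: 0.0277
gripper_force: 0.0
```

Call:
play_rows --commands '[[[0, 0, 0, 0, 0, -2, 2.8], [0, 0, 0, 0, 0, -4, 2.8], [0, 0, 0, 0, 0, -6, 2.8], [0, 0, 0, -1, -3, -6, 4], [0, 0, 0, -2, -7, -6, 6], [0, 0, 0, -3, -11, -6, 6], [0, 0, 0, -3, -15, -6, 6], [0, 0, 0, -3, -19, -6, 6]]]'

```text
clock: 31.78
tool_pos: [0.4843, -0.0485, 0.1765]
orientation: [-180.0, -0.1, 3.1]
force: [1.2, 0.3, 0.7]
opening: 0.0553
gripper_force: 0.0
```

Call:
play_rows --commands '[[[0, 0, 0, 0, -4, 0, 6], [0, 0, 0, 0, -8, 0, 6], [0, 0, 0, 0, -12, 0, 6], [0, 0, 0, 0, -16, 0, 6], [0, 0, 0, 0, -20, 0, 6], [0, 0, 0, 0, -24, 0, 6], [0, 0, 0, 0, -24, 0, 6], [0, 0, 0, 0, -24, 0, 6]]]'

```text
clock: 32.45
tool_pos: [0.4716, 0.1918, 0.176]
orientation: [180.0, 0.0, 3.4]
force: [-0.7, -1.1, 0.1]
opening: 0.06
gripper_force: 0.0
```

```bash
python3 - <<'E'
from h import *
s=snap('top','top2.png')
c=fitcircle(s,(.5,-.02),.014,.0795);print(c)
if c!='few': print(fitcircle(s,c[0][:2],.05,.011,.4,1.8,False))
print([(x['bbox'],x['conf'],pix2w(s,x['bbox'][0]+x['bbox'][2]/2,x['bbox'][1]+x['bbox'][3]/2,.014)) for x in ctrl.find_in(s,'lid')])
d=snap('side'); print(fitcircle(d,(.5,-.02),.014,.0795))
go((.5,-.02,.18),-19)
E
```

```text
(array([ 0.5006, -0.0185,  0.0786]), 82, np.float64(0.0007))
(array([ 0.5019, -0.0222,  0.0135]), 120, np.float64(0.0014))
[([252.6, 221.1, 69.0, 69.8], 0.65, array([ 0.50297815, -0.02951655,  0.014     ])), ([181.7, 195.3, 23.4, 16.7], 0.42, array([0.63216452, 0.18944957, 0.014     ]))]
(array([ 0.5029, -0.0174,  0.0782]), 55, np.float64(0.0012))
shift cm [ 1.68 21.03 -0.4 ]
turn [0.    0.    0.386]
```

View pics/top2.png

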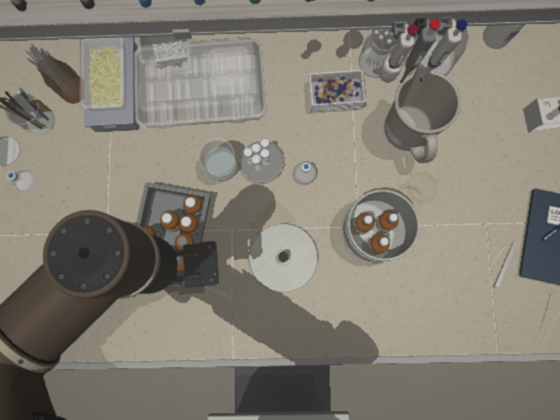

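Call:
play_rows --commands '[[[0, 0, 0.05, 0.2, 2, 0, 6], [0, 0, 0.1, 0.5, 5, 0, 6], [0, 0, 0.16, 0.8, 8.5, 0, 6], [0, 0, 0.22, 1.1, 12, 0, 6], [0, 0, 0.28, 1.3, 15.5, 0, 6], [0, 0, 0.34, 1.5, 18.5, 0, 6], [0, 0, 0.386, 1.7, 20.5, 0, 6], [0, 0, 0.386, 1.7, 21, 0, 6]]]'

```text
clock: 33.27
tool_pos: [0.5, -0.023, 0.1761]
orientation: [180.0, 0.0, -19.4]
force: [-0.0, -0.4, -0.2]
opening: 0.0599
gripper_force: 0.0
```

Call:
play_rows --commands '[[[0, 0, 0, 0, 0, 2, 6], [0, 0, 0, 0, 0, 4, 6], [0, 0, 0, 0, 0, 6, 6], [0, 0, 0, 0, 0, 7, 6], [0, 0, 0, 0, 0, 7, 6], [0, 0, 0, 0, 0, 7, 6]]]'

```text
clock: 33.77
tool_pos: [0.5004, -0.0194, 0.1062]
orientation: [180.0, 0.0, -19.0]
force: [0.3, -0.1, 0.6]
opening: 0.0599
gripper_force: 0.0
```

```bash
python3 - <<'E'
from h import *
go((.5003,-.0202,.0235),-18.8)
s=snap('side'); print(fitcircle(s,(.5,-.02),.014,.0795))
E
```

```text
shift cm [0.02 0.07 8.27]
turn [ 0.001  0.    -0.003]
(array([ 0.5043, -0.0067,  0.0731]), 23, np.float64(0.0008))
```

Call:
play_rows --commands '[[[0, 0, 0, 0, 0.1, 2, 6], [0, 0, 0, 0, 0.1, 4, 6], [0, 0, 0, 0, 0.1, 6, 6], [0, 0, 0, 0, 0.1, 7.5, 6], [0, 0, 0, 0, 0.1, 8.2, 6], [0, 0, 0, 0, 0.1, 8.2, 6], [0, 0, 0, 0, 0.1, 8.2, 6], [0, 0, 0, 0, 0.1, 8.2, 6]]]'

```text
clock: 34.48
tool_pos: [0.5012, -0.0195, 0.0253]
orientation: [-179.9, -0.1, -18.9]
force: [-0.2, -0.0, -0.3]
opening: 0.06
gripper_force: 0.0
```

Call:
play_rows --commands '[[[0, 0, 0, 0, 0, 0, 4], [0, 0, 0, 0, 0, 0, 2.6], [0, 0, 0, 0, 0, 0, 1.5], [0, 0, 0, 0, 0, 0, 0.5], [0, 0, 0, 0, 0, 0, 0], [0, 0, 0, 0, 0, 0, 0], [0, 0, 0, 0, 0, 0, 0], [0, 0, 0, 0, 0, 0, 0]]]'

```text
clock: 35.15
tool_pos: [0.5001, -0.0199, 0.0241]
orientation: [180.0, 0.0, -19.0]
force: [-0.7, -0.4, 0.9]
opening: 0.0213
gripper_force: 30.0
```

Call:
play_rows --commands '[[[0, 0, 0, 0, 0, -0.5, 0], [0, 0, 0, 0, 0, -2, 0], [0, 0, 0, 0, 0, -5, 0], [0, 0, 0, 0, 0, -8, 0], [0, 0, 0, 0, 0, -11, 0], [0, 0, 0, 0, 0, -13.5, 0], [0, 0, 0, 0, 0, -15, 0], [0, 0, 0, 0, 0, -15, 0]]]'

```text
clock: 35.82
tool_pos: [0.5019, -0.0195, 0.1779]
orientation: [-179.8, -0.3, -18.9]
force: [-0.2, -0.6, -1.7]
opening: 0.0211
gripper_force: 30.0
```

```bash
python3 - <<'E'
from h import *
go((.5590,-.2355,.126),-18.8)
for n in ('top','side'): print(fitcircle(snap(n),(.5,-.02),.166,.0795))
E
```

```text
shift cm [12.38 18.6   5.2 ]
turn [-0.003 -0.005 -0.002]
(array([ 0.4973, -0.0124,  0.0783]), 18, np.float64(0.002))
few
```

Call:
play_rows --commands '[[[0, 0, 0, 0.9, 1.3, 0, 0], [0, 0, 0, 2.5, 3.7, 0, 0], [0, 0, 0, 4.5, 6.6, 0, 0], [0, 0, 0, 6.6, 9.7, 0, 0], [0, 0, 0, 8.7, 12.7, 0, 0], [0, 0, 0, 10.7, 15.7, 0, 0], [0, 0, 0, 12.1, 17.7, 0, 0], [0, 0, 0, 12.6, 18.4, 0, 0]]]'

```text
clock: 36.58
tool_pos: [0.5589, -0.2378, 0.1713]
orientation: [179.9, 0.2, -19.1]
force: [-0.3, -0.8, -2.7]
opening: 0.021
gripper_force: 30.0
```

Call:
play_rows --commands '[[[0, 0, 0, 0, 0, 0.5, 0], [0, 0, 0, 0, 0, 1, 0], [0, 0, 0, 0, 0, 1.5, 0], [0, 0, 0, 0, 0, 2, 0], [0, 0, 0, 0, 0, 2.2, 0], [0, 0, 0, 0, 0, 2.2, 0], [0, 0, 0, 0, 0, 2.2, 0], [0, 0, 0, 0, 0, 2.2, 0]]]'

```text
clock: 37.25
tool_pos: [0.5598, -0.2345, 0.1525]
orientation: [-180.0, -0.0, -18.9]
force: [-0.7, 0.4, -2.9]
opening: 0.0211
gripper_force: 30.0
```

```bash
python3 - <<'E'
from h import *
go((.5591,-.2354,.1291),-18.8)
for n in ('top','side'): print(fitcircle(snap(n),(.559,-.235),.142,.0795))
E
```

```text
shift cm [-0.04  0.11  2.34]
turn [-0.    -0.001 -0.002]
(array([ 0.556 , -0.2316,  0.0737]), 24, np.float64(0.0004))
(array([ 0.5709, -0.2322,  0.0872]), 28, np.float64(0.0009))
```

Call:
play_rows --commands '[[[0, 0, 0, 0, 0.1, 0.3, 0], [0, 0, 0, 0, 0.1, 0.6, 0], [0, 0, 0, 0, 0.1, 0.9, 0], [0, 0, 0, 0, 0.1, 1.2, 0], [0, 0, 0, 0, 0.1, 1.5, 0], [0, 0, 0, 0, 0.1, 1.8, 0], [0, 0, 0, 0, 0.1, 1.9, 0], [0, 0, 0, 0, 0.1, 1.9, 0]]]'

```text
clock: 38.02
tool_pos: [0.559, -0.2357, 0.1326]
orientation: [180.0, 0.0, -19.0]
force: [0.7, -0.1, -1.5]
opening: 0.021
gripper_force: 30.0
```

Call:
play_rows --commands '[[[0, 0, 0, 0, 0, 0.1, 0], [0, 0, 0, 0, 0, 0.2, 0], [0, 0, 0, 0, 0, 0.3, 0], [0, 0, 0, 0, 0, 0.35, 0], [0, 0, 0, 0, 0, 0.35, 0], [0, 0, 0, 0, 0, 0.35, 0]]]'

```text
clock: 38.52
tool_pos: [0.5592, -0.2358, 0.1296]
orientation: [-180.0, -0.0, -18.9]
force: [-0.6, 0.4, -2.4]
opening: 0.0208
gripper_force: 30.0
```

Seated height reached with no contact load; release, retreat and check.

Call:
play_rows --commands '[[[0, 0, 0, 0, 0, 0, 2.3], [0, 0, 0, 0, 0, 0, 3], [0, 0, 0, 0, 0, 0, 4.5], [0, 0, 0, 0, 0, 0, 6], [0, 0, 0, 0, 0, -2, 6], [0, 0, 0, 0, 0, -5, 6], [0, 0, 0, 0, 0, -8, 6], [0, 0, 0, 0, 0, -10, 6]]]'

```text
clock: 39.18
tool_pos: [0.56, -0.2362, 0.2328]
orientation: [180.0, -0.2, -18.9]
force: [0.4, -1.4, 0.7]
opening: 0.0591
gripper_force: 0.0
```

Call:
play_rows --commands '[[[0, 0, 0, -2, -3, 0, 6], [0, 0, 0, -4, -6, 0, 6], [0, 0, 0, -6, -9, 0, 6], [0, 0, 0, -8, -12, 0, 6], [0, 0, 0, -10, -15, 0, 6], [0, 0, 0, -12, -18, 0, 6], [0, 0, 0, -12, -18, 0, 6], [0, 0, 0, -12, -18, 0, 6]]]'

```text
clock: 39.85
tool_pos: [0.5041, -0.0249, 0.2302]
orientation: [-180.0, -0.1, -18.7]
force: [0.4, -0.0, -0.4]
opening: 0.0602
gripper_force: 0.0
```

```bash
python3 - <<'E'
from h import *
t=snap('top');d=snap('side')
for s in(t,d): print(fitcircle(s,(.559,-.235),.119,.0795))
cv2.imwrite('pics/c7.png',cv2.cvtColor(np.hstack([cv2.resize(t['color'][175:275,335:435],(260,260)),cv2.resize(t['color'][180:280,120:220],(260,260)),cv2.resize(d['color'][165:240,270:345],(260,260))]),cv2.COLOR_RGB2BGR))
E
```

```text
(array([ 0.5585, -0.2364,  0.0786]), 83, np.float64(0.0014))
(array([ 0.5603, -0.2377,  0.0767]), 85, np.float64(0.0024))
```

View pics/c7.png

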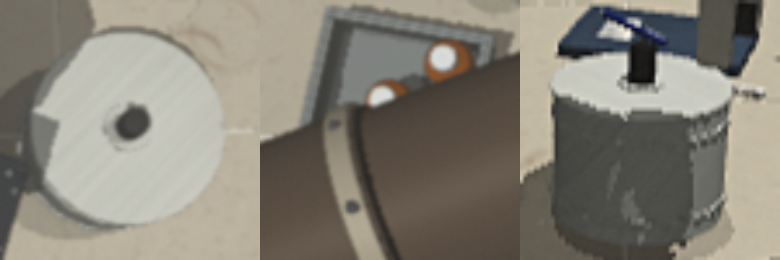

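```bash
python3 - <<'E'
from h import *
d=snap('side')
cv2.imwrite('pics/c8.png',cv2.cvtColor(cv2.resize(d['color'][165:365,200:400],(600,600)),cv2.COLOR_RGB2BGR))
E
```

```text
(no output)
```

View pics/c8.png

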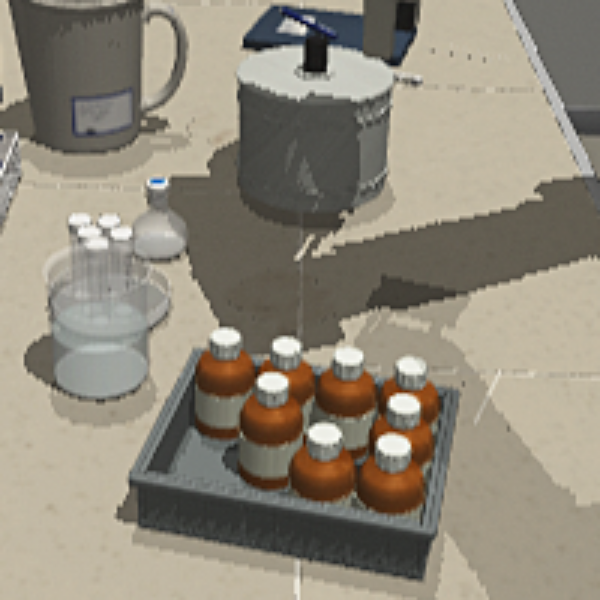

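The picture shows all eight short-capped bottles standing in the crate (lower half). The lid sits level on the pot (knob at about 315,52), and the flask and beaker are where they were.

```bash
python3 -c "
from plant import ctrl
print(ctrl.close_job())"
```

```text
the job is handed in; nothing more can be done
None
```

The job is handed in at about 40 s of the 210 s allowed: by the final pictures all three long-necked bottles stand in the pot with the lid seated level, the eight short-capped bottles stand in the crate, and the flask and beaker are untouched; the hand-in call returned no verdict.

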